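# Open the mixing vessel's lid onto its sprung stop

## Robot

A 7-joint arm with a two-finger parallel gripper is mounted at the origin on the work surface. World frame = base frame: x ahead of the robot, y to its left, z up, the work surface at z = 0. Lengths are in mm, angles in degrees, forces in N, time in s.
With the tool pointing down it reaches from about 400 to 900 mm from the base axis. Payload 5.5 kg.
Tool frame: the origin (TCP) lies at the very end of the fingers, on their centre line; the grasp point (between the pads) lies 19 mm behind it; z points along the fingers, y is the direction in which the jaws open and shut (so a half turn about z gives the same grasp; the last joint's range is limited). The gripper opens to 92 mm and grips with 3 to 60 N. Pads are 19 mm wide; open, the fingers measure 130 mm over their backs; the gripper's body (75 mm by 190 mm) begins 47 mm behind the grasp point.
Start: joints at [-51.841, 28.699, -24.465, 88.831, 12.651, 65.22, -12.049], TCP at [254.761, 597.994, 226.729] pointing down, gripper open.
Joint ranges: [-164.97, 164.97], [-17.58, 116.51], [-87.97, 89.64], [11.32, 138.91], [-80.73, 260.73], [10.89, 115.49], [-147.41, 147.41]. Speed limits (degrees/s): [147.25, 147.25, 180, 180, 180, 180, 180].

## Interface

Orientations are given as a 3x3 rotation matrix whose columns are the frame's x, y, z axes.
In Python, from bench import * gives the robot as it stands.
- The arm moves only by the shell command python3 -m crank 'ROWS' [FORCE]. ROWS is JSON, a list of rows, each a list of 5 numbers: the shift along the tool's x, y, z in mm, then the turn about the tool's z in degrees, then the opening, from 0 (shut) to 1 (fully open). In form: [[dx, dy, dz, spin, claw], ...]. A call has exactly 10 rows; each row shifts and turns the pose as measured when the row begins, along the tool's axes as they then stand; what a row does not reach is not made up. A row lasts 1/10 s, in which the tool goes at most 50 mm and 8.59 degrees, less where a joint would pass 70% of its speed; a pose out of reach is approached as far as the arm can. A call is refused whole if a number of a shift passes 50 or a number of a turn 8.59, either way. A call with a gripper value outside its range is refused whole. The fingers move at their own pace and stop on an object; FORCE is the grip in N (left out, the last holds). Time passes only in rows, so rows that do not move let the fingers close, or fill a call up. It gives the time, the measured TCP pose, the force and the opening at its end, in the units of the state.
- get_state(): the state, without advancing time (a new reading comes with each control period).
- snapshot(name): name is "scene" or "side" or "wrist"; returns the picture (384x512x3 uint8, red, green, blue); there is no depth.
- camera_params(name): a dict with "fx", "fy", "cx", "cy" (pixels), "pose" (4x4, takes a point from camera to world coordinates). Camera axes: x right, y up, looking along -z (the intrinsics and any distortion apply to the point x, -y, -z); pixel columns grow to the right and rows downward; lengths in mm; the calibration is good to about 2 mm. A picture is of the moment at which its call begins: read the wrist's pose just before it. camera_params takes no time and is no camera call; for the wrist camera it gives the pose at the moment of the call.
- finish_job(): hands the job in, once; it reports no verdict.
The state is a dict: "time": time; "joint_pos": joint angles; "joint_velocities": joint speeds; "joint_efforts": joint torques, N m; "tcp_pos": TCP position; "eef_rot": TCP orientation; "force": force on the tool from outside, world axes, zero at the start; "moment": the same for the moment, N m; "grip_width": opening from 0.0 (shut) to 1.0 (fully open).
Only numpy, scipy, OpenCV 4.12 (cv2) and the standard library are available. Lean on these libraries where they do the work, as an engineer would, in place of code of your own. Each camera call takes 0.05 s, during which the arm holds its last target. There are 200 camera calls.

## Task

Get the small mixing vessel ready for charging: swing its latch clear of the lid, then raise the lid by its red bar right over and gently press it against the sprung stop on the post until the orange tip is clearly pushed in, but not driven to the end of its travel. Let go and leave the lid standing back against the stop and the latch clear; keep the jar, the beaker and the spatula where they are.

Things in the scene. Friction and masses are not known exactly. Their poses are not given: they have to be found in the camera images.
- vessel: Fixed steel pot, outer diameter 160, rim 110 high, on a 10 thick aluminium skid. Origin: on the table under the pot's axis. Its x axis points from the red bar at the front (-x) to the lid's hinge and the stop post at the back (+x); z up; the latch is on its -y side. Place and yaw differ each time.
- hatch (a joint): Lid angle, rad: 0 closed and level, grows as the lid rises; 1.57 is upright. The hinge has friction (about 0.6 N m), so the lid stays where it is left. It meets the sprung stop first somewhere between about 1.78 and 2.05 rad, differently each time.
- lid_hinge (a point): Point on the hinge axis, middle of its length; the axis is parallel to the vessel's y axis, 92 behind the pot's axis, 110 above the table.
- lid_bar (a point): Middle of the red round grip bar, 12 thick and 90 long, parallel to the hinge, 217 from the hinge axis and 4 above the lid's underside plane. Two arms, 80 apart, join it to the lid; 39 of free space lies between bar and lid rim, more than 25 free on the other side. A pinch from straight above can hold it at all angles; the bar turns in the fingers as the lid swings.
- lid: Steel disc, diameter 160, 8 thick, with sight glass, about 0.45 kg (0.36 to 0.54). Origin on the hinge axis; x and y axes lie in the lid's underside, the bar is at -x.
- post: Upright grey post 40 wide, 28 deep, 255 high, behind the hinge (its axis 212 behind the pot's axis); carries, 240 above the table and pointing to the lid, a brass screw with a sprung orange ball tip, diameter 22. The screw's reach is set differently each time over 32 and is not reported: feel for it. The lid's top meets the tip about 135 from the hinge. The tip's spring gives 1.5 N per mm, travel 14: pushing it in 4 to 11 is right.
- latch (a joint): Latch angle, rad: 0 to 0.15 at the start (over the lid's rim, holding the lid down), grows as the knob swings towards the hinge side (counter-clockwise from above) up to its end at 1.4; clear of the lid from 0.9. It has light friction (0.06 N m).
- latch_knob (a point): Middle of the latch's upright black knob, diameter 16, 36 high, its top 18 above this point. It circles a vertical pivot 40 from it, which lies at x -20, y -95 in the vessel's frame. When the latch reads 0 the knob lies on the vessel's -y side of the pivot.
- jar: White sample jar, 60 across, 75 high, loose. Origin under its middle. Leave alone.
- beaker: Steel beaker, 68 across, 85 high, loose. Origin under its middle. Leave alone.
- spatula: Spatula with green handle, 200 long, lying loose. Leave alone.

How it is judged:
By the outcome, as a careful person would: the job done as asked, in the order asked, and still so for the second after the job is handed in, with the robot touching nothing.
It also fails if it takes over 72 s, if anything falls off the work surface, if the arm or the gripper's body presses on something with over 40 N, if the wrist force passes 120 N, or if a joint passes its speed limit or range.

## Working session

There is one attempt and no reset: what is moved stays moved. The work goes in short steps, Python scripts to look and compute and a shell command to move; the robot and the scene stay as the last step left them, time stands still between calls to the robot, and variables do not carry over. Pictures are saved under pics/ and viewed, about 8 in all and at most 12, crops included, and the job is handed in when it is done.

```bash
mkdir -p pics; ls; python3 - <<'E'
from bench import *
import cv2,numpy as np
a=[]
for n in ("scene","side"):
    im=snapshot(n); cv2.imwrite(f"pics/{n}0.png",im[:,:,::-1]); c=camera_params(n)
    print(n,c['fx'],c['fy'],c['cx'],c['cy'],np.round(c['pose'],3).tolist(),[k for k in c])
s=get_state(); print(s['time'],s['tcp_pos'],np.round(s['eef_rot'],3).tolist(),s['grip_width'],s['force'])
E
```

```text
pics
scene 459.5743920117137 459.5743920117137 264.0197633576502 192.01842722546186 [[-0.092, -0.549, 0.83, 1578.161], [0.996, -0.05, 0.078, 69.772], [-0.001, 0.834, 0.552, 824.996], [0.0, 0.0, 0.0, 1.0]] ['fx', 'fy', 'cx', 'cy', 'pose']
side 389.6016573999887 389.6016573999887 251.48547108127292 194.50091854629113 [[0.964, 0.159, -0.211, 297.469], [-0.264, 0.559, -0.786, -908.895], [-0.007, 0.813, 0.582, 747.786], [0.0, 0.0, 0.0, 1.0]] ['fx', 'fy', 'cx', 'cy', 'pose']
0.1 [254.56993764 597.37944154 225.78554394] [[-0.92, 0.392, -0.001], [0.392, 0.92, -0.002], [0.0, -0.002, -1.0]] 0.9956111061157027 [ 0.52241764  0.86105538 -0.51132859]
```

View pics/scene0.png

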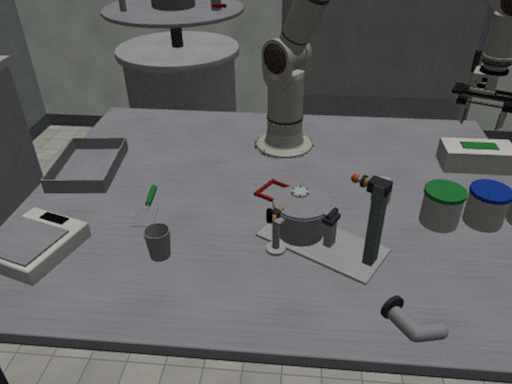

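View pics/side0.png

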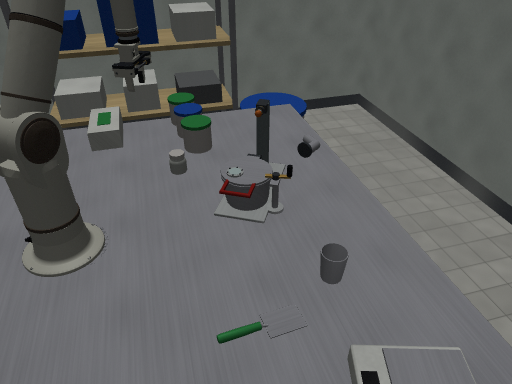

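The scene view shows the vessel near (300,215), with its red bar at (268,188), the knob at (272,215) and the orange tip at (355,178). The side view shows the bar at (238,190), the knob at (290,171) and the tip at (259,113). The front (bar side) faces the robot.

```bash
cat > h.py <<'E'
import cv2,numpy as np
def ray(c,u,v):
    P=np.array(c['pose']); d=P[:3,:3]@np.array([(u-c['cx'])/c['fx'],-(v-c['cy'])/c['fy'],-1.]); return P[:3,3],d/np.linalg.norm(d)
def onz(c,u,v,z):
    o,d=ray(c,u,v); return o+d*(z-o[2])/d[2]
def proj(c,p):
    P=np.array(c['pose']); q=P[:3,:3].T@(np.array(p)-P[:3,3]); return np.array([c['cx']-c['fx']*q[0]/q[2], c['cy']+c['fy']*q[1]/q[2]])
def tri(a,b):
    (o1,d1),(o2,d2)=a,b; A=np.c_[d1,-d2]; t=np.linalg.lstsq(A,o2-o1,rcond=None)[0]; p,q=o1+d1*t[0],o2+d2*t[1]; return (p+q)/2,np.linalg.norm(p-q)
def blobs(m,mn=6):
    n,l,s,c=cv2.connectedComponentsWithStats(m.astype(np.uint8),connectivity=8)
    return [(int(s[i,4]),np.round(c[i],1).tolist(),s[i,:4].tolist()) for i in range(1,n) if s[i,4]>=mn]
def hsv(im): return cv2.cvtColor(im,cv2.COLOR_RGB2HSV)
E
python3 - <<'E'
from bench import *
from h import *
out=[]
for n,(x0,y0,x1,y1) in (("scene",(235,160,405,280)),("side",(205,90,315,225))):
    im=cv2.imread(f"pics/{n}0.png")[:,:,::-1].copy(); c=camera_params(n)
    H,S,V=[hsv(im)[...,i].astype(int) for i in range(3)]
    roi=np.zeros(H.shape,bool); roi[y0:y1,x0:x1]=1
    red=roi&((H<5)|(H>174))&(S>150)&(V>60); org=roi&(H>=5)&(H<14)&(S>140)&(V>90)
    print(n,"red",blobs(red),"org",blobs(org),"blk",blobs(roi&(V<40)))
    if n=="scene" or 1:
        p=cv2.findNonZero(red.astype(np.uint8)); print([ [round(float(t)) for t in onz(c,*q[0],114)[:2]] for q in cv2.convexHull(p)], cv2.convexHull(p)[:,0].tolist())
    k=im[y0:y1,x0:x1,::-1]; k=cv2.resize(k,None,fx=390/k.shape[1],fy=390/k.shape[1],interpolation=cv2.INTER_CUBIC); out.append(cv2.copyMakeBorder(k,0,500-k.shape[0],0,0,0))
cv2.imwrite("pics/crop.png",np.hstack(out))
E
```

```text
scene red [(124, [267.5, 188.4], [255, 179, 33, 21])] org [(25, [355.2, 176.2], [352, 174, 7, 6])] blk [(20, [361.4, 182.6], [360, 179, 4, 8]), (79, [370.9, 188.1], [367, 182, 10, 17]), (71, [386.5, 190.7], [381, 183, 11, 15]), (6, [372.5, 201.7], [372, 200, 3, 5]), (9, [376.3, 206.6], [375, 205, 4, 4]), (7, [372.0, 206.9], [371, 206, 3, 3]), (75, [269.4, 215.0], [267, 209, 9, 14]), (92, [330.0, 219.3], [322, 210, 18, 16]), (12, [278.0, 214.8], [277, 213, 3, 5]), (9, [370.7, 214.0], [370, 212, 3, 6]), (17, [370.1, 225.6], [368, 221, 7, 8]), (28, [367.9, 237.6], [366, 230, 6, 13]), (8, [374.0, 237.2], [373, 236, 3, 4]), (40, [366.8, 249.6], [364, 243, 9, 14]), (6, [372.0, 247.8], [371, 247, 3, 3]), (17, [368.1, 258.9], [363, 255, 10, 8]), (6, [369.2, 262.2], [368, 261, 4, 4])]
[[466, 32], [541, -6], [541, -14], [524, -43], [515, -55], [510, -56], [505, -53], [449, -21], [437, -14]] [[287, 185], [272, 199], [269, 199], [259, 195], [255, 193], [255, 192], [256, 191], [269, 181], [272, 179]]
side red [(143, [236.4, 189.9], [220, 180, 35, 17])] org [(13, [257.8, 111.3], [255, 110, 6, 3])] blk [(214, [212.8, 95.9], [205, 90, 17, 14]), (76, [310.2, 103.5], [304, 99, 11, 10]), (605, [262.7, 132.1], [256, 104, 13, 58]), (8, [228.2, 109.4], [226, 109, 6, 2]), (15, [215.4, 110.9], [209, 110, 12, 3]), (12, [208.0, 124.9], [205, 122, 6, 6]), (157, [304.4, 149.6], [298, 143, 15, 14]), (62, [289.1, 170.6], [287, 165, 6, 13]), (29, [275.2, 177.0], [272, 175, 7, 5])]
[[547, -9], [519, -58], [514, -56], [454, -19], [446, -12], [447, -7], [462, 21], [471, 34], [475, 39], [478, 38], [550, 1]] [[254, 185], [249, 196], [247, 196], [223, 192], [220, 191], [220, 190], [223, 184], [225, 181], [226, 180], [227, 180], [254, 183]]
```

View pics/crop.png

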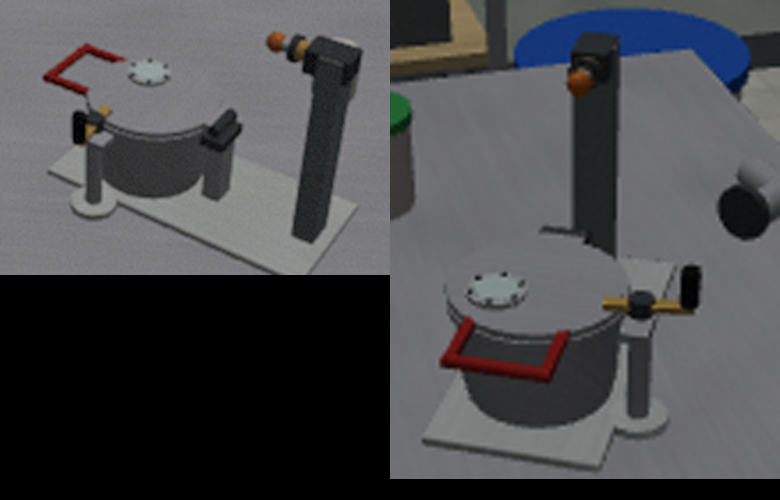

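```bash
python3 - <<'E'
from bench import *
from h import *
a,b=camera_params("scene"),camera_params("side")
def T(p,q): 
    r=tri(ray(a,*p),ray(b,*q)); print(np.round(r[0],1),round(r[1],1)); return r[0]
tip=T((355,178),(258.5,113)); knob=T((269.7,215.3),(289.5,170.8))
e1=T((272.2,180.8),(221,191.3)); e2=T((255.7,193.3),(249.5,195.2))
for c,p,q in ((a,(272.2,180.8),(255.7,193.3)),(b,(221,191.3),(249.5,195.2))): print(onz(c,*p,114)[:2],onz(c,*q,114)[:2])
m=(e1+e2)[:2]/2; v=tip[:2]-m; yaw=np.arctan2(v[1],v[0]); print("bar mid",m,"yaw",np.degrees(yaw), "bar yaw",np.degrees(np.arctan2(*(e1-e2)[1::-1]))-90)
u=np.array([np.cos(yaw),np.sin(yaw)]); w=np.array([-u[1],u[0]]); o=m+125*u; print("origin",o)
pv=o-20*u-95*w; d=knob[:2]-pv; print("pivot",pv,"knob r",np.hypot(*d),"latch deg",np.degrees(np.arctan2(d@u,-d@w)),"tip dist",(tip[:2]-o)@u)
E
```

```text
[620.2 199.6 240.9] 2.4
[655.7  -3.5 141.7] 3.0
[448.5 -12.7 114.1] 1.9
[520.7 -53.7 115.2] 3.2
[446.95726842 -12.28135276] [516.61711308 -53.06396205]
[448.80070466 -14.05415795] [521.52293577 -54.43272238]
bar mid [484.5887378  -33.18887217] yaw 59.77881454662057 bar yaw 60.44288165209778
origin [547.50617317  74.82222136]
pivot [619.52781459   9.72319551] knob r 38.509128201620975 latch deg 10.126096771192886 tip dist 144.43097607587995
```

```bash
cat > go.py <<'E'
# prints tool-axis shift needed to reach world xyz (mm) with jaw axis at given yaw
import sys,numpy as np
from bench import *
s=get_state(); R=np.array(s['eef_rot']); t=np.array([float(x) for x in sys.argv[1:4]])
print("t",round(s['time'],2),"tcp",np.round(s['tcp_pos'],1),"F",np.round(s['force'],1),"open",round(s['grip_width'],3),"tool d",np.round(R.T@(t-s['tcp_pos']),1),"jaw yaw",round(np.degrees(np.arctan2(R[1,1],R[0,1])),1))
E
python3 -m crank '[[-41,-27,0,0,0.5],[-41,-27,0,0,0.5],[-41,-27,0,0,0.5],[-41,-27,0,0,0.5],[-41,-27,0,0,0.5],[-41,-27,0,0,0.5],[-41,-27,0,0,0.5],[-41,-27,0,0,0.5],[-41,-27,0,0,0.5],[-41,-27,0,0,0.5]]' 20; python3 go.py 656 -3.5 230
```

```text
time: 1.1
tcp_pos: [524.5, 186.9, 219.8]
eef_rot: [[-0.927, 0.375, -0.01], [0.376, 0.927, -0.001], [0.009, -0.004, -1.0]]
force: [1.0, 1.0, 0.5]
grip_width: 0.5
t 1.1 tcp [524.5 186.9 219.8] F [1.  1.  0.5] open 0.5 tool d [-193.2 -127.1  -11.4] jaw yaw 67.9
```

```bash
python3 -m crank '[[-40,-25,-2,0,0.5],[-40,-25,-2,0,0.5],[-40,-25,-2,0,0.5],[-35,-25,-2,0,0.5],[-25,-18,-2,0,0.5],[0,0,0,4,0.5],[0,0,0,4,0.5],[0,0,0,0,0.5],[0,0,0,0,0.5],[0,0,0,0,0.5]]'; python3 go.py 656 -3.5 230; python3 - <<'E'
from bench import *
from h import *
c=camera_params("wrist"); im=snapshot("wrist"); cv2.imwrite("pics/w1.png",im[:,:,::-1])
print(np.round(c['pose'],2).tolist(),c['fx'],c['cx'],c['cy'],"pred knob top",proj(c,(655.7,-3.5,160)),"tcp",proj(c,get_state()['tcp_pos']))
E
```

```text
time: 2.1
tcp_pos: [651.2, -12.2, 223.4]
eef_rot: [[-0.857, 0.515, -0.017], [0.515, 0.857, -0.007], [0.011, -0.014, -1.0]]
force: [0.5, -0.3, -0.7]
grip_width: 0.502
t 2.1 tcp [651.2 -12.2 223.4] F [ 0.5 -0.3 -0.7] open 0.502 tool d [ 0.4  9.9 -6.7] jaw yaw 59.0
[[0.52, -0.83, -0.22, 591.29], [0.86, 0.49, 0.15, 27.41], [-0.01, -0.26, 0.96, 382.53], [0.0, 0.0, 0.0, 1.0]] 345.53953274267485 256.4106301732736 189.2332283290142 pred knob top [270.92576787 204.02776191] tcp [254.93020308 243.51130617]
```

View pics/w1.png

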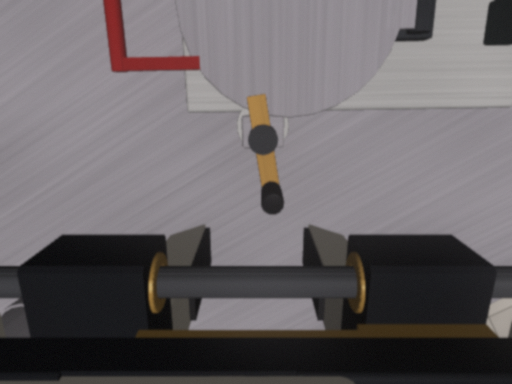

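The wrist view shows the knob top at (272,204), where I predicted (271,204), with the latch arm pointing over the lid. The position is confirmed, so I'll descend and pinch the knob.

```bash
python3 -m crank '[[0,5,0,0,0.5],[0,5,20,0,0.5],[0,0,25,0,0.5],[0,0,25,0,0.5],[0,0,12,0,0.5],[0,0,3,0,0.5],[0,0,0,0,0.05],[0,0,0,0,0.05],[0,0,0,0,0.05],[0,0,0,0,0.05]]' 12; python3 go.py 656 -3.5 138
```

```text
time: 3.15
tcp_pos: [658.5, 1.7, 141.0]
eef_rot: [[-0.862, 0.508, -0.009], [0.508, 0.862, -0.005], [0.006, -0.009, -1.0]]
force: [-0.9, -0.8, -1.8]
grip_width: 0.199
t 3.15 tcp [658.5   1.7 141. ] F [-0.9 -0.8 -1.8] open 0.199 tool d [-0.5 -5.7  3.1] jaw yaw 59.5
```

```bash
python3 -m crank '[[0,0,0,0,0.05],[0,0,0,0,0.05],[0.8,4,0,0,0.05],[1.6,4,0,0,0.05],[2,3.7,0,0,0.05],[2.4,3.5,0,0,0.05],[2.8,3,0,0,0.05],[3,2.8,0,0,0.05],[0,0,0,0,0.05],[0,0,0,0,0.05]]' 12; python3 - <<'E'
from bench import *
import numpy as np
s=get_state(); p=np.array(s['tcp_pos'][:2]); y=np.radians(60); u=np.array([np.cos(y),np.sin(y)]); w=np.array([-u[1],u[0]])
d=p-[619.5,9.7]; print(s['tcp_pos'],s['force'],s['grip_width'],"r",np.hypot(*d),"th",np.degrees(np.arctan2(d@u,-d@w)))
E
```

```text
time: 4.15
tcp_pos: [660.5, 15.6, 141.4]
eef_rot: [[-0.858, 0.514, -0.006], [0.514, 0.858, -0.018], [-0.004, -0.019, -1.0]]
force: [-1.2, -2.9, -1.7]
grip_width: 0.17
[660.54029827  15.58440098 141.41140763] [-1.16550999 -2.9457899  -1.72652432] 0.17022729224689062 r 41.460007921924884 th 38.15951739715855
```

```bash
python3 -m crank '[[3,4,0,0,0.05],[3.5,3.5,0,0,0.05],[3.5,3,0,0,0.05],[4,3,0,0,0.05],[4,2.5,0,0,0.05],[4,2,0,0,0.05],[4,1.5,0,0,0.05],[4,1,0,0,0.05],[0,0,0,0,0.05],[0,0,0,0,0.05]]' 12; cat > lat.py <<'E'
from bench import *
import numpy as np
s=get_state(); p=np.array(s['tcp_pos'][:2]); y=np.radians(60); u=np.array([np.cos(y),np.sin(y)]); w=np.array([-u[1],u[0]])
d=p-[619.5,9.7]; print(s['tcp_pos'],s['force'],s['grip_width'],"r",np.hypot(*d),"th",np.degrees(np.arctan2(d@u,-d@w)))
E
python3 lat.py
```

```text
time: 5.15
tcp_pos: [647.6, 38.9, 141.8]
eef_rot: [[-0.854, 0.52, -0.001], [0.52, 0.854, -0.03], [-0.015, -0.027, -1.0]]
force: [0.8, -5.0, -2.1]
grip_width: 0.168
[647.57165538  38.86908811 141.7536464 ] [ 0.81819726 -4.98462743 -2.09875471] 0.16774316209855308 r 40.48275604499893 th 76.09835332390794
```

```bash
python3 -m crank '[[0,0,0,0,0.33],[0,0,0,0,0.33],[0,0,0,0,0.33],[0,0,-10,0,0.33],[0,0,-25,0,0.33],[0,0,-25,0,0.33],[0,0,-15,0,0.33],[0,0,0,0,0.33],[0,0,0,0,0.33],[0,0,0,0,0.33]]' 20; python3 go.py 484.6 -33.2 200
```

```text
time: 6.15
tcp_pos: [649.4, 50.6, 224.0]
eef_rot: [[-0.857, 0.515, 0.005], [0.515, 0.857, -0.02], [-0.014, -0.015, -1.0]]
force: [-0.0, -0.2, 0.0]
grip_width: 0.33
t 6.15 tcp [649.4  50.6 224. ] F [-0.  -0.2  0. ] open 0.33 tool d [  98.4 -156.3   24.9] jaw yaw 59.0
```

```bash
python3 -m crank '[[19,-30,0,0,0.33],[19,-30,0,0,0.33],[19,-30,0,0,0.33],[19,-30,5,0,0.33],[12,-20,5,0,0.33],[5,-10,5,-1,0.33],[0,0,0,0,0.33],[0,0,0,0,0.33],[0,0,0,0,0.33],[0,0,0,0,0.33]]' 20; python3 go.py 484.6 -33.2 200; python3 - <<'E'
from bench import *
from h import *
c=camera_params("wrist"); im=snapshot("wrist"); cv2.imwrite("pics/w2.png",im[:,:,::-1])
H,S,V=[hsv(im)[...,i].astype(int) for i in range(3)]
red=((H<5)|(H>174))&(S>150)&(V>50); print(blobs(red,50))
print("pred bar mid/ends",[proj(c,p).round(1) for p in ((484.6,-33.2,114),(448.5,-12.7,114),(520.7,-53.7,114))],"latch knob?",proj(c,(647.6,38.9,160)).round(1))
E
```

```text
time: 7.15
tcp_pos: [482.7, -31.0, 200.8]
eef_rot: [[-0.867, 0.499, -0.009], [0.499, 0.867, -0.018], [-0.001, -0.019, -1.0]]
force: [0.2, 0.1, 0.0]
grip_width: 0.327
t 7.15 tcp [482.7 -31.  200.8] F [0.2 0.1 0. ] open 0.327 tool d [-2.7 -0.9  0.8] jaw yaw 60.1
[(2600, [275.3, 181.7], [252, 136, 92, 117])]
pred bar mid/ends [array([256.2, 197.1]), array([255.8, 141.3]), array([256.5, 248.2])] latch knob? [462.9 363.6]
```

View pics/w2.png

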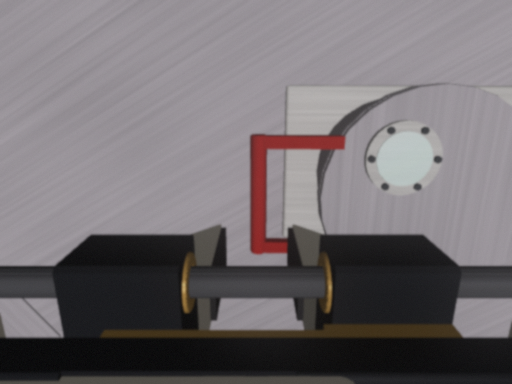

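The wrist view shows the bar at columns 252–267, centre 259 (predicted 256), rows 136–252. That leaves about 2 mm to correct along the jaw axis, so I'll descend and grip.

```bash
python3 -m crank '[[-1,2,10,0,0.33],[0,1,20,0,0.33],[0,0,25,0,0.33],[0,0,25,0,0.33],[0,0,10,0,0.33],[0,0,5,0,0.33],[0,0,0,0,0.33],[0,0,0,0,0.33],[0,0,0,0,0.33],[0,0,0,0,0.33]]' 20; python3 go.py 485.6 -31.5 95
```

```text
time: 8.2
tcp_pos: [490.4, -27.6, 103.1]
eef_rot: [[-0.868, 0.496, -0.001], [0.496, 0.868, -0.016], [-0.007, -0.015, -1.0]]
force: [0.3, 0.2, -0.5]
grip_width: 0.329
t 8.2 tcp [490.4 -27.6 103.1] F [ 0.3  0.2 -0.5] open 0.329 tool d [ 2.3 -5.7  8.2] jaw yaw 60.3
```

```bash
python3 -m crank '[[1,-3,0,0,0.33],[1,-2,3,0,0.33],[0,-1,4,0,0.33],[0,0,0,0,0.33],[0,0,0,0,0.05],[0,0,0,0,0.05],[0,0,0,0,0.05],[0,0,0,0,0.05],[0,0,0,0,0.05],[0,0,0,0,0.05]]' 25; python3 go.py 485.6 -31.5 95
```

```text
time: 9.2
tcp_pos: [485.7, -33.6, 97.0]
eef_rot: [[-0.868, 0.497, 0.001], [0.497, 0.868, -0.018], [-0.009, -0.015, -1.0]]
force: [-0.1, -0.3, 0.5]
grip_width: 0.123
t 9.2 tcp [485.7 -33.6  97. ] F [-0.1 -0.3  0.5] open 0.123 tool d [1.1 1.8 1.9] jaw yaw 60.2
```

```bash
python3 - <<'E'
from bench import *
from h import *
im=snapshot("scene"); cv2.imwrite("pics/s2.png",cv2.resize(im[150:280,235:405,::-1],None,fx=3,fy=3,interpolation=cv2.INTER_CUBIC))
c=camera_params("scene"); print(proj(c,(647.6,38.9,142))-[235,150])
E
```

```text
[51.43734364 64.67356554]
```

View pics/s2.png

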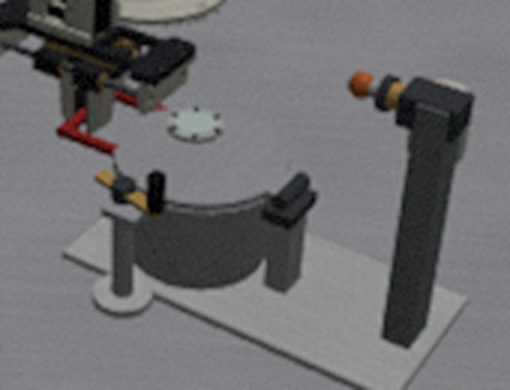

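The knob is at crop (156,192), as predicted, and the orange latch arm is off the lid, so the latch is clear. Next I'll swing the lid.

```bash
cat > ang.py <<'E'
# lid angle from TCP, and tool-axis rows that follow the hinge circle to the angles given (rad)
import sys,numpy as np
from bench import *
y=np.radians(60.2); u=np.array([np.cos(y),np.sin(y),0]); w=np.array([-u[1],u[0],0]); Z=np.array([0,0,1.])
bar0=np.array([485.6,-32.5,114.]); hin=bar0+217*u-4*Z; a0=4/217
s=get_state(); R=np.array(s['eef_rot']); g=np.array(s['tcp_pos'])-19*R[:,2]; F=np.array(s['force'])
d=g-hin; th=np.arctan2(d@Z,-d@u); t=np.sin(th)*u+np.cos(th)*Z; r=-np.cos(th)*u+np.sin(th)*Z
print("t",round(s['time'],2),"lid",round(th-a0,3),"r",round(np.hypot(d@u,d@Z),1),"lat",round(d@w,1),"Ft",round(F@t,1),"Fr",round(F@r,1),"Fw",round(F@w,1),"open",round(s['grip_width'],3),"yaw",round(np.degrees(np.arctan2(R[1,1],R[0,1])),1),"tilt",np.round(R[:2,2],3))
if len(sys.argv)>1:
    n=int(sys.argv[2]); cur=g
    for a in np.linspace(th,float(sys.argv[1])+a0,n+1)[1:]:
        p=hin+217*(-np.cos(a)*u+np.sin(a)*Z); print(np.round(R.T@(p-cur),1).tolist()); cur=p
E
python3 ang.py 0.4 8
```

```text
t 9.25 lid 0.009 r 217.7 lat -0.4 Ft 0.3 Fr -0.3 Fw -0.3 open 0.116 yaw 60.2 tilt [ 0.001 -0.018]
[0.3, 1.1, -10.6]
[-0.1, 0.9, -10.6]
[-0.1, 1.4, -10.5]
[-0.1, 1.9, -10.4]
[-0.1, 2.4, -10.3]
[-0.1, 2.9, -10.2]
[-0.1, 3.4, -10.0]
[-0.1, 3.9, -9.9]
```

```bash
python3 -m crank '[[0,0.5,-6,0,0.05],[0,1,-10,0,0.05],[0,1,-10,0,0.05],[0,1.5,-10,0,0.05],[0,2,-10,0,0.05],[0,2.5,-10,0,0.05],[0,3,-10,0,0.05],[0,3.5,-10,0,0.05],[0,4,-10,0,0.05],[0,0,0,0,0.05]]' 25; python3 ang.py 0.9 10
```

```text
time: 10.25
tcp_pos: [496.8, -14.6, 190.6]
eef_rot: [[-0.868, 0.497, 0.004], [0.496, 0.868, -0.019], [-0.012, -0.014, -1.0]]
force: [0.4, -0.6, -0.1]
grip_width: 0.124
t 10.25 lid 0.452 r 219.5 lat -0.5 Ft -0.2 Fr 0.3 Fw -0.6 open 0.124 yaw 60.2 tilt [ 0.004 -0.019]
[0.5, 6.7, -7.5]
[-0.1, 4.9, -8.4]
[-0.1, 5.2, -8.2]
[-0.1, 5.6, -7.9]
[-0.1, 5.9, -7.7]
[-0.1, 6.3, -7.4]
[-0.1, 6.6, -7.1]
[-0.1, 6.9, -6.8]
[-0.1, 7.2, -6.5]
[-0.1, 7.5, -6.2]
```

```bash
python3 - <<'E'
from bench import *
from h import *
c=camera_params("side"); im=snapshot("side"); H,S,V=[hsv(im)[...,i].astype(int) for i in range(3)]
red=((H<5)|(H>174))&(S>150)&(V>50); red[:, :150]=0; s=get_state(); print(blobs(red,15),"bar should be at",proj(c,np.array(s['tcp_pos'])+[0,0,19]))
E
python3 -m crank '[[0,6,-8,0,0.05],[0,5,-8,0,0.05],[0,5,-8,0,0.05],[0,5.5,-8,0,0.05],[0,6,-8,0,0.05],[0,6,-7.5,0,0.05],[0,6.5,-7,0,0.05],[0,7,-7,0,0.05],[0,7,-6.5,0,0.05],[0,7.5,-6,0,0.05]]'; python3 ang.py 1.4 10
```

```text
[(41, [247.1, 162.2], [241, 160, 15, 5])] bar should be at [236.49830505 159.97885617]
time: 11.3
tcp_pos: [525.1, 34.7, 265.2]
eef_rot: [[-0.865, 0.502, -0.007], [0.502, 0.864, -0.029], [-0.009, -0.029, -1.0]]
force: [0.2, -5.4, -2.9]
grip_width: 0.12
t 11.3 lid 0.881 r 222.5 lat -0.7 Ft -5.4 Fr 0.5 Fw -2.8 open 0.12 yaw 59.8 tilt [-0.007 -0.029]
[0.8, 12.4, -2.8]
[0.0, 9.2, -6.6]
[0.0, 9.5, -6.1]
[0.0, 9.8, -5.6]
[0.0, 10.1, -5.1]
[0.0, 10.3, -4.5]
[0.0, 10.5, -4.0]
[0.0, 10.7, -3.4]
[0.0, 10.9, -2.9]
[0.1, 11.0, -2.3]
```

```bash
python3 -m crank '[[0,11,-4,0,0.05],[0,9.5,-6,0,0.05],[0,9.5,-6,0,0.05],[0,10,-5.5,0,0.05],[0,10,-5,0,0.05],[0,10,-4.5,0,0.05],[0,10.5,-4,0,0.05],[0,10.5,-3,0,0.05],[0,8,-2,0,0.05],[0,0,0,0,0.05]]'; python3 ang.py 1.65 8
```

```text
time: 12.3
tcp_pos: [568.3, 109.2, 311.0]
eef_rot: [[-0.862, 0.507, -0.017], [0.507, 0.861, -0.045], [-0.008, -0.047, -0.999]]
force: [4.7, -2.2, -5.0]
grip_width: 0.12
t 12.3 lid 1.32 r 226.1 lat -1.2 Ft -0.7 Fr -5.0 Fw -5.2 open 0.12 yaw 59.5 tilt [-0.017 -0.045]
[1.3, 11.1, 6.4]
[0.1, 8.7, -1.9]
[0.1, 8.8, -1.6]
[0.1, 8.9, -1.2]
[0.1, 8.9, -0.8]
[0.1, 8.9, -0.5]
[0.1, 8.9, -0.1]
[0.1, 8.9, 0.3]
```

```bash
python3 -m crank '[[0.5,3,3,0,0.05],[0.5,4,3,0,0.05],[0.2,7,1,0,0.05],[0,8,0,0,0.05],[0,8,0,0,0.05],[0,8,0,0,0.05],[0,8,0,0,0.05],[0,5,0.5,0,0.05],[0,0,0,0,0.05],[0,0,0,0,0.05]]'; python3 ang.py 1.7 4; python3 - <<'E'
from bench import *
from h import *
im=snapshot("scene"); cv2.imwrite("pics/s3.png",cv2.resize(im[90:250,235:405,::-1],None,fx=3.5,fy=3.5,interpolation=cv2.INTER_CUBIC))
E
```

```text
time: 13.3
tcp_pos: [594.9, 154.8, 316.1]
eef_rot: [[-0.861, 0.509, -0.007], [0.509, 0.86, -0.046], [-0.017, -0.043, -0.999]]
force: [0.1, -3.5, 5.3]
grip_width: 0.121
t 13.3 lid 1.556 r 225.1 lat -1.4 Ft -3.0 Fr 5.3 Fw -1.9 open 0.121 yaw 59.4 tilt [-0.007 -0.046]
[1.7, 8.1, 7.9]
[0.1, 7.8, 0.1]
[0.1, 7.8, 0.4]
[0.1, 7.8, 0.7]
```

View pics/s3.png

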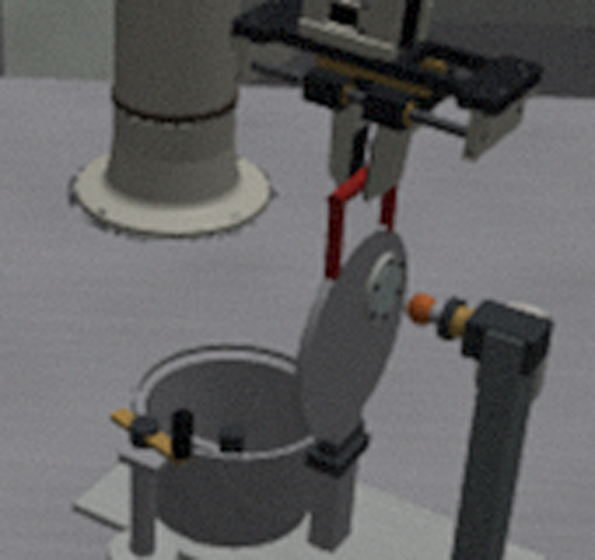

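The lid stands about upright, with the bar held near the fingertips, about 10 mm from the ends. The tip at (420,308) is still free, and the latch is clear. I'll continue slowly.

```bash
python3 -m crank '[[0.5,5,0,0,0.05],[0.5,5,0,0,0.05],[0,5,0.3,0,0.05],[0,5,0.5,0,0.05],[0,5,0.6,0,0.05],[0,5,0.7,0,0.05],[0,4,0.7,0,0.05],[0,2,0.5,0,0.05],[0,0,0,0,0.05],[0,0,0,0,0.05]]'; python3 ang.py 1.8 4
```

```text
time: 14.35
tcp_pos: [615.1, 189.6, 311.2]
eef_rot: [[-0.861, 0.509, -0.005], [0.509, 0.86, -0.044], [-0.018, -0.041, -0.999]]
force: [1.3, -3.9, 4.7]
grip_width: 0.121
t 14.35 lid 1.736 r 224.0 lat -1.6 Ft -3.5 Fr 4.1 Fw -3.1 open 0.121 yaw 59.4 tilt [-0.005 -0.044]
[1.8, 2.4, 7.4]
[0.1, 3.4, 0.6]
[0.1, 3.4, 0.6]
[0.1, 3.4, 0.7]
```

```bash
python3 -m crank '[[0,3,0.4,0,0.05],[0,3,0.4,0,0.05],[0,2,0.3,0,0.05],[0,0,0,0,0.05],[0,0,0,0,0.05],[0,0,0,0,0.05],[0,0,0,0,0.05],[0,0,0,0,0.05],[0,0,0,0,0.05],[0,0,0,0,0.05]]'; python3 ang.py;  python3 -m crank '[[0,3,0.5,0,0.05],[0,3,0.5,0,0.05],[0,2,0.3,0,0.05],[0,0,0,0,0.05],[0,0,0,0,0.05],[0,0,0,0,0.05],[0,0,0,0,0.05],[0,0,0,0,0.05],[0,0,0,0,0.05],[0,0,0,0,0.05]]' >/dev/null; python3 ang.py
```

```text
time: 15.35
tcp_pos: [619.2, 196.8, 309.3]
eef_rot: [[-0.86, 0.51, -0.006], [0.509, 0.859, -0.044], [-0.018, -0.041, -0.999]]
force: [1.9, -3.6, 3.3]
grip_width: 0.117
t 15.35 lid 1.774 r 223.7 lat -1.6 Ft -2.8 Fr 2.7 Fw -3.4 open 0.117 yaw 59.3 tilt [-0.006 -0.044]
t 16.35 lid 1.813 r 223.4 lat -1.7 Ft -2.2 Fr 2.0 Fw -2.3 open 0.125 yaw 59.3 tilt [-0.007 -0.044]
```

```bash
python3 -m crank '[[0,3,0.5,0,0.05],[0,2,0.4,0,0.05],[0,0,0,0,0.05],[0,0,0,0,0.05],[0,0,0,0,0.05],[0,0,0,0,0.05],[0,0,0,0,0.05],[0,0,0,0,0.05],[0,0,0,0,0.05],[0,0,0,0,0.05]]' >/dev/null; python3 ang.py;  python3 -m crank '[[0,3,0.6,0,0.05],[0,2,0.4,0,0.05],[0,0,0,0,0.05],[0,0,0,0,0.05],[0,0,0,0,0.05],[0,0,0,0,0.05],[0,0,0,0,0.05],[0,0,0,0,0.05],[0,0,0,0,0.05],[0,0,0,0,0.05]]' >/dev/null; python3 ang.py
```

```text
t 17.35 lid 1.832 r 223.4 lat -1.7 Ft -4.9 Fr 1.8 Fw -1.6 open 0.118 yaw 59.3 tilt [-0.008 -0.046]
t 18.35 lid 1.846 r 223.3 lat -1.7 Ft -4.5 Fr 2.5 Fw -1.6 open 0.119 yaw 59.2 tilt [-0.011 -0.049]
```

```bash
python3 -m crank '[[0,3,0.6,0,0.05],[0,2,0.4,0,0.05],[0,0,0,0,0.05],[0,0,0,0,0.05],[0,0,0,0,0.05],[0,0,0,0,0.05],[0,0,0,0,0.05],[0,0,0,0,0.05],[0,0,0,0,0.05],[0,0,0,0,0.05]]' >/dev/null; python3 ang.py;  python3 - <<'E'
from bench import *
from h import *
im=snapshot("scene"); c=camera_params("scene"); cv2.imwrite("pics/s4raw.png",im[:,:,::-1])
o=cv2.imread("pics/scene0.png")[150:215,330:400]; n=im[150:215,330:400,::-1]
cv2.imwrite("pics/s4.png",cv2.resize(np.hstack([o,n]),None,fx=5.5,fy=5.5,interpolation=cv2.INTER_CUBIC))
u=np.array([np.cos(1.0507),np.sin(1.0507),0]); p=np.array([620.2,199.6,240]); print("px per 10mm along u",proj(c,p+10*u)-proj(c,p))
E
```

```text
t 19.35 lid 1.854 r 223.4 lat -1.8 Ft -5.1 Fr 2.5 Fw -2.0 open 0.121 yaw 59.1 tilt [-0.016 -0.054]
px per 10mm along u [3.80230415 1.26009533]
```

View pics/s4.png

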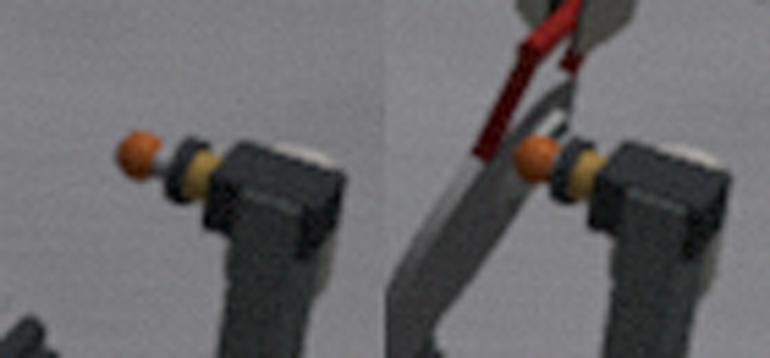

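The free ball is at crop x≈139 (left) and the pressed ball at ≈152 (right), so the tip is in by about 6 mm and still has shank showing. I'll measure it more precisely.

```bash
cat > tip.py <<'E'
import sys
from h import *
def ball(f):
    im=cv2.imread(f)[:,:,::-1].astype(float); r=im[165:190,345:372]; k=np.clip(r[...,0]-r[...,2]-45,0,None)*(r[...,0]>1.8*r[...,1])
    yy,xx=np.mgrid[165:190,345:372]; return np.array([(k*xx).sum(),(k*yy).sum()])/k.sum(), (k>0).sum()
a,na=ball("pics/scene0.png")
for f in sys.argv[1:]:
    b,nb=ball(f); e=np.array([.380,.126]); print(f,na,nb,(b-a).round(2),"mm",round((b-a)@e/(e@e),1))
E
python3 tip.py pics/s4raw.png
```

```text
pics/s4raw.png 33 40 [1.88 0.66] mm 5.0
```

```bash
python3 -m crank '[[0,3,0.6,0,0.05],[0,3,0.5,0,0.05],[0,1.5,0,0,0.05],[0,0.5,0,0,0.05],[0,0.5,0,0,0.05],[0,0.5,0,0,0.05],[0,0.5,0,0,0.05],[0,0.5,0,0,0.05],[0,0.5,0,0,0.05],[0,0.5,0,0,0.05]]' >/dev/null; python3 ang.py;  python3 - <<'E'
from bench import *
from h import *
cv2.imwrite("pics/s5raw.png",snapshot("scene")[:,:,::-1])
E
python3 tip.py pics/s5raw.png
```

```text
t 20.4 lid 1.866 r 223.4 lat -1.9 Ft -6.8 Fr 2.9 Fw -1.8 open 0.121 yaw 58.9 tilt [-0.028 -0.067]
pics/s5raw.png 33 45 [2.65 0.73] mm 6.9
```

```bash
python3 -m crank '[[0,-0.7,0,0,0.05],[0,-0.7,0,0,0.05],[0,-0.7,0,0,0.05],[0,-0.7,0,0,0.05],[0,0,0,0,0.05],[0,0,0,0,0.05],[0,0,0,0,0.05],[0,0,0,0,0.05],[0,0,0,0,0.05],[0,0,0,0,0.05]]' >/dev/null; python3 ang.py; python3 - <<'E'
from bench import *
from h import *
cv2.imwrite("pics/s6raw.png",snapshot("scene")[:,:,::-1])
E
python3 tip.py pics/s6raw.png
```

```text
t 21.45 lid 1.857 r 223.4 lat -1.8 Ft -3.4 Fr 3.0 Fw -2.8 open 0.122 yaw 58.9 tilt [-0.026 -0.065]
pics/s6raw.png 33 42 [2.16 0.9 ] mm 5.8
```

```bash
python3 -m crank '[[0,-0.7,0,0,0.05],[0,-0.7,0,0,0.05],[0,-0.5,0,0,0.05],[0,0,0,0,0.05],[0,0,0,0,0.05],[0,0,0,0,0.05],[0,0,0,0,0.05],[0,0,0,0,0.05],[0,0,0,0,0.05],[0,0,0,0,0.05]]' >/dev/null; python3 ang.py
```

```text
t 22.5 lid 1.854 r 223.4 lat -1.8 Ft -3.0 Fr 2.3 Fw -2.3 open 0.12 yaw 59.0 tilt [-0.024 -0.063]
```

```bash
python3 -m crank '[[0,-1.5,0,0,0.05],[0,-1.5,0,0,0.05],[0,-1.5,0,0,0.05],[0,0,0,0,0.05],[0,0,0,0,0.05],[0,0,0,0,0.05],[0,0,0,0,0.05],[0,0,0,0,0.05],[0,0,0,0,0.05],[0,0,0,0,0.05]]' >/dev/null; python3 ang.py
```

```text
t 23.5 lid 1.84 r 223.4 lat -1.8 Ft -1.4 Fr 2.6 Fw -2.3 open 0.121 yaw 59.0 tilt [-0.021 -0.06 ]
```

```bash
python3 -m crank '[[0,0,0,0,0.2],[0,0,0,0,0.3],[0,0,0,0,0.35],[0,0,0,0,0.35],[0,0,0,0,0.35],[0,0,-8,0,0.35],[0,-0.5,-15,0,0.35],[0,-1,-20,0,0.35],[0,-1,-25,0,0.35],[0,0,-15,0,0.35]]'; python3 - <<'E'
from bench import *
from h import *
im=snapshot("scene")
cv2.imwrite("pics/s7raw.png",im[:,:,::-1]); cv2.imwrite("pics/s7.png",cv2.resize(im[90:250,235:405,::-1],None,fx=3.5,fy=3.5,interpolation=cv2.INTER_CUBIC))
E
python3 tip.py pics/s7raw.png
```

```text
time: 24.5
tcp_pos: [621.9, 214.9, 389.1]
eef_rot: [[-0.86, 0.51, -0.034], [0.511, 0.858, -0.059], [-0.001, -0.068, -0.998]]
force: [0.4, 0.1, 0.2]
grip_width: 0.351
pics/s7raw.png 33 37 [1.42 0.22] mm 3.5
```

View pics/s7.png

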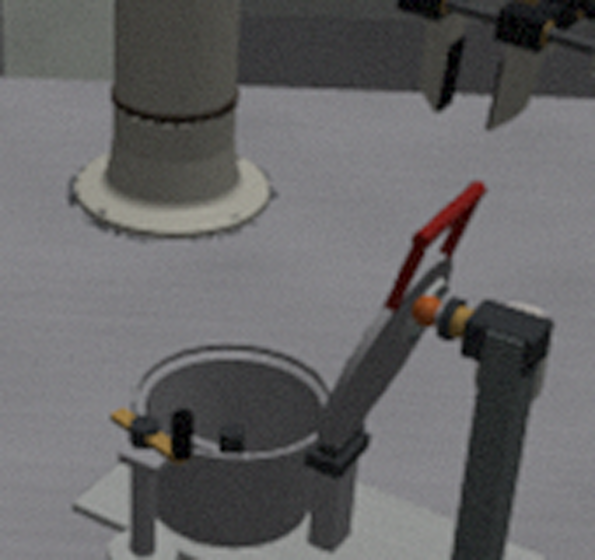

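The lid leans against the ball, the gripper is free above it, and the latch is clear. I'll check the loose items by comparing images, then hand in.

```bash
python3 - <<'E'
from bench import *
from h import *
n=snapshot("side").astype(int); o=cv2.imread("pics/side0.png")[:,:,::-1].astype(int); d=np.abs(n-o).max(2)
for k,(x0,y0,x1,y1) in dict(jar=(165,148,190,175),beaker=(315,240,350,285),spatula=(210,300,312,345)).items(): print(k,"mean diff",d[y0:y1,x0:x1].mean().round(1),"changed px",(d[y0:y1,x0:x1]>40).sum())
cv2.imwrite("pics/s8raw.png",snapshot("scene")[:,:,::-1]); print(get_state()['force'],get_state()['joint_velocities'].round(2) if hasattr(get_state()['joint_velocities'],'round') else '')
E
python3 tip.py pics/s8raw.png; python3 -c "
from bench import *
print(finish_job())"
```

```text
jar mean diff 1.4 changed px 0
beaker mean diff 1.3 changed px 0
spatula mean diff 1.4 changed px 0
[-0.0580864   0.12160878 -1.3523403 ] [ 0.14  1.45  0.28  3.04  0.09 -0.89  0.05]
pics/s8raw.png 33 37 [1.31 0.25] mm 3.3
the job is handed in; nothing more can be done
None
```

The job is done and handed in at about 25 s. I swung the latch clear to about 1.33 rad. Then I raised the lid by its red bar and felt the stop at about 1.82 rad. I pressed the tip in about 7 mm by camera (5–6.5 mm by lid angle), eased back until the push was nearly gone, and let go.

**Last checks:**
- **Lid:** it stands against the orange tip, with about 3.4 mm still pushed in. Going by the given values, that is about where the spring balances the hinge friction.
- **Latch:** it is clear of the lid.
- **Jar, beaker and spatula:** the side images show no change.
- **Gripper:** it is clear above the lid, with only sensor-level force. The joints were still settling at up to 3°/s when I handed in.

**What disagreed:**
- **Tip depth:** the bar force suggested less push than the camera and the lid angle did.
- **Bar in the fingers:** while the lid swung, the bar crept about 6–9 mm towards the fingertips, but the grip held.

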